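Raise the card and hold the spring clip open round its edge

TASK

Swing the ball lever on the card stand until the card stands upright. Then squeeze the spring clip's handles to open it off its rail, carry it over and bring its wide-open jaws down around the middle of the card's top edge, one jaw on each side and not touching the card, so that scent strips can be slipped in. Finish still holding the clip squeezed open there, and leave the other things on the table standing where they are.

Things in the scene. Friction and masses are not known exactly. Their poses are not given: they have to be found in the camera images.
- card_stand: fixed wooden foot 90 x 136 x 12 mm with two dark steel cheeks that carry the card's rod 30 mm above the table. Origin: centre of the underside, on the table; its y axis runs along the rod (and along the card's edge), the card leans back toward its +x, the lever is on its +y side. The stand may be on the left or the right of the table.
- card_rest (a joint): lean of the card and its lever, which are one rigid piece on the rod: 0 = card and lever exactly upright, positive = leaning back toward the stand's +x (about 0.45 to 0.9 rad at the start), range -0.6 to 1.2; there is no stop at upright. The hinge is stiff (about 0.13 N m, some 1.3 N at the ball) and stays where it is left.
- lever_ball (a point): centre of the lever's black ball, 20 mm across, on an 8 mm steel rod that comes from the hinge; 105 mm from the hinge line and 110 mm to the stand's +y side of the card's middle, so there are 45 mm of free space between ball and card. The card's top is 5 mm farther from the hinge than the ball's centre.
- lever_hinge (a point): point on the hinge line straight under the ball when the lever is upright (30 mm above the table).
- card_edge (a point): middle of the card's top edge (moves with the card): brown card 3 mm thick, 110 mm wide, its top edge 110 mm from the hinge line, so 140 mm above the table when upright; a dark steel back plate covers only the lower 55 mm from the hinge. Its axes turn with the card: z up along the card, y along the edge, x across the card's thickness.
- clip_rail: fixed rail on which the clip is parked: wooden foot 70 x 110 x 12 mm with an upright steel plate 4 mm thick and 90 mm wide along its y axis, its top edge 85 mm above the table. Origin: centre of the underside.
- clip: steel spring clip like a clothes peg, 30 mm wide (x), 80 mm tall, 65 g: jaws down, flat handles up, pivot 40 mm above the jaw tips. Origin midway between the tips; z up to the handles, x along pivot and tips (along the plate while parked), y across: squeezing and opening direction. Parked upright on the rail plate, its pivot resting on the top edge, tips 36 mm below it; throat 36 mm deep.
- clip_grip (a point): midway between the handles, 66 mm above the jaw tips (26 above the pivot). Handles are 30 mm wide along the clip's x, reach 6 to 42 mm above the pivot and splay outward: 46 mm over their tops at rest, 22 mm with flat parallel outer faces when squeezed to their stop. Squeezing fully takes 4 to 8 N; a harder grip is taken by the stop.
- clip_mouth (a point): the clip's origin, midway between the jaw tips: the middle of the mouth. The mouth is 4 mm wide while parked, about 28 mm wide when fully open.
- clip_jaw_a (a joint): turn of one jaw-and-handle half (clip's +y side): 0 = parked on the plate, grows as the handles are squeezed and the jaw opens, 0.30 = fully open at the stop; a spring shuts it.
- clip_jaw_b (a joint): the same for the other half (clip's -y side).
- beaker: bystander: small clear beaker 47 x 47 x 55 mm; origin at the centre of its underside.
- label_roll: bystander: roll of blank white labels lying flat, 64 mm across, 26 mm high; origin at the centre of its underside.
- front_bottle: bystander: amber dropper bottle, black top, 39 mm across, 102 mm tall, behind the gap between stand and rail; origin at the centre of its underside.
- side_bottle: bystander: amber dropper bottle of the same size, back left; origin at the centre of its underside.
- funnel: bystander: small steel funnel standing mouth down, 57 x 57 x 56 mm, back right; origin at the centre of its underside.
Mind the look-alikes: they are no part of the job. Leave any turquoise look-alike of the card_stand alone.

How it is judged (in metres and radians):
On the way, in this order (a step that is already met when the one before it is completed fails the run):
1. the card stands upright and still (value of joint card_rest between -0.1 and 0.1 rad and velocity of joint card_rest between -0.05 and 0.05 rad/s), for 0.3 s.
2. the clip is squeezed open and lifted clear of its rail (value of joint each of clip_jaw_a, clip_jaw_b above 0.2 rad and height (world z) of clip_mouth above 0.09 m and contact force between the fingers and clip above 2 N), for 0.2 s.
At the end, for the whole second after the job is handed in: Card upright within 0.1 rad; fingers hold the clip (>2 N), both jaws open >0.2 rad; its mouth 6 to 34 mm below the card edge, within 9 mm of the card plane and 30 mm of the edge middle; clip upright and in line with the edge within 0.26 rad, still, not touching card or stand (<0.3 N) (value of joint card_rest between -0.1 and 0.1 rad and value of joint each of clip_jaw_a, clip_jaw_b above 0.2 rad and z of clip_mouth in the frame of card_edge between -0.034 and -0.006 m and x of clip_mouth in the frame of card_edge between -0.009 and 0.009 m and y of clip_mouth in the frame of card_edge between -0.03 and 0.03 m and angle between the x axis of clip and the y axis of card_edge, either way round below 0.26 rad and angle between clip's own z axis and vertical below 0.26 rad and contact force between clip and card_stand below 0.3 N and contact force between the fingers and clip above 2 N and linear speed of clip below 0.03 m/s); the arm keeps its last pose, push and grip.
It fails at once if a bystander is pushed more than 30 mm or tipped over (distance of any of beaker, label_roll, front_bottle, side_bottle, funnel from where it was at the start of the episode above 0.03 m or angle between any of beaker, front_bottle, side_bottle, funnel's own z axis and vertical above 0.5 rad).
It also fails if it takes over 50 s, if anything falls off the work surface, if the arm or the gripper's body presses on something with over 40 N, if the wrist force passes 120 N, or if a joint passes its speed limit or range.

ROBOT

A 7-joint arm with a two-finger parallel gripper is mounted at the origin on a cart in front of the work surface, level with it; the furniture and walls round the work are solid. World frame = base frame: x ahead of the robot, y to its left, z up, the work surface at z = 0. Lengths are in mm, angles in rad, forces in N, time in s.
With the tool pointing down it reaches from about 400 to 875 mm from the base axis. Payload 4.4 kg.
Tool frame: the origin (TCP) lies at the very end of the fingers, on their centre line; the grasp point (between the pads) lies 19 mm behind it; y points along the fingers, x is the direction in which the jaws open and shut, and the axes are right-handed (so a half turn about y gives the same grasp; the last joint's range is limited). The gripper opens to 85 mm and grips with 20 to 120 N. Pads are 22 mm wide; open, the fingers measure 114 mm over their backs; the gripper's body (76 mm by 85 mm) begins 54 mm behind the grasp point. The pads swing forward as they close: fully open they stand 13 mm farther back than shut.
Start: joints at [1.173, 0.628, 0.038, 1.517, -0.027, 0.996, -0.02], TCP at [211.764, -614.552, 194.513] pointing down, gripper open.
Joint ranges: [-3.06, 3.06], [-0.37, 2.12], [-1.25, 1.32], [0.18, 2.47], [-1.1, 4.24], [0.23, 1.98], [-2.94, 2.94]. Speed limits (rad/s): [2.57, 2.57, 3.14, 3.14, 3.14, 3.14, 3.14].

INTERFACE

Orientations are given as [roll, pitch, yaw] about the fixed x, y, z axes, in that order (R = Rz(yaw) Ry(pitch) Rx(roll)).
In Python, from cell import ctrl, get_image, nets gives the robot as it stands. The module is installed in compiled form; this text tells all that it offers.
- The arm moves only by the tool step_arm, never from a script. Its argument "moves" is text: rows parted by semicolons, each of 7 numbers parted by spaces: the shift along the tool's x, y, z normalised to -1 to 1, where 1 is 0.05 m, then the turn, a rotation vector about the tool's x, y, z normalised to -1 to 1, where 1 is 0.12 rad, then the opening, from 0 (shut) to 1 (fully open). A call has 1 to 20 rows; each row shifts and turns the commanded pose from where the row before left it, along the tool's axes as they then stand; what a row does not reach is not made up. A row lasts 1/10 s, in which the tool goes at most 50 mm and 8.59 degrees, less where a joint would pass 70% of its speed; a pose out of reach is approached as far as the arm can. A call with a number of a shift or a turn outside -1 to 1 is refused whole. A call with a gripper value outside its range is refused whole. The fingers move at their own pace and stop on an object; the grip force is fixed at half the most. Time passes only in rows, so rows that do not move let the fingers close. It gives the time, the measured TCP pose, the force and the opening at its end, in the units of the state.
- ctrl.read_state(): the state, without advancing time (a new reading comes with each control period).
- get_image(name): name is "scene" or "top" or "wrist"; returns a dict with "color" (400x640x3 uint8, blue, green, red), "vertical_fov" (degrees; the focal length in pixels is half the picture's height over the tangent of half this angle, whatever the lens; pixels are square), "cx", "cy" (the principal point, pixels), "R" (3x3) and "t" (3): a world point X has camera coordinates R X + t; the wrist camera has in their place "T_tool_cam" (4x4, takes a point from camera to tool coordinates, whose origin is the TCP and whose axes are the tool frame's). Camera axes: x right, y down, z forward; pixel columns grow to the right and rows downward; lengths in mm; the calibration is good to about 2 mm. A picture is of the moment at which its call begins: read the wrist's pose just before it. There is no depth.
- ctrl.finish_job(): hands the job in, once; it reports no verdict.
Trained networks look in a picture, given as the dict that the camera call returned (one of the last four; its "shot" number tells which), for a name from the list of things; names that differ only in an ending like _2 or _b are one class to them, and where a whole thing is asked for, a point or a joint stands for the part that bears it (a point fixed in the world has none). Each returns a list of dicts, best first, with "conf" (0 to 1); they miss things now and then, are a little off and sometimes report something else, mostly with a low value. They report only what shows in the picture. A call takes as long as a camera call. They do not tell look-alikes from the thing itself.
- nets.find_in(picture, target): "position" ([x, y, z] in mm, in world coordinates, good to about 4 mm: the middle of the surface that is visible of it).
- nets.cut_out(picture, target): "pixels" (400x640 bool, what is visible of it).
- nets.place_of(picture, target): "position" ([x, y, z] in mm, in world coordinates, good to about 4 mm: a listed point, or the origin of a listed thing).
The state is a dict: "clock": time; "qpos": joint angles; "qd": joint speeds; "tau": joint torques, N m; "eef_pos": TCP position; "tool_rot": TCP orientation; "force": force on the tool from outside, world axes, zero at the start; "torque": the same for the moment, N m; "width": finger opening in mm.
Only numpy, scipy, OpenCV 4.12 (cv2) and the standard library are available. Lean on these libraries where they do the work, as an engineer would, in place of code of your own. Each camera call takes 0.05 s, during which the arm holds its last target.

## Working session

There is one attempt and no reset: what is moved stays moved. The work goes in short steps, Python scripts to look and compute and a tool call to move; the robot and the scene stay as the last step left them, time stands still between calls to the robot, and variables do not carry over. Pictures are saved under pics/ and viewed, and the job is handed in when it is done.

Besides the shell and the picture viewer there is one more tool, called as name(argument=value, ...) on one line, values as JSON. step_arm: Moves the arm, as the interface text tells. Scaled input: -1 to 1 covers 0.05 m each way for a shift and 0.12 rad each way for a turn. Its arguments: {"type":"object","properties":{"moves":{"type":"string"}},"required":["moves"]}

```bash
mkdir -p pics; cat > h.py <<'E'
from cell import ctrl,get_image,nets
import numpy as np, cv2
from scipy.spatial.transform import Rotation as Ro
def K(p):
    f=p["color"].shape[0]/2/np.tan(np.radians(p["vertical_fov"])/2); return f,p["cx"],p["cy"]
def ext(p,s=None):
    if "R" in p: return np.array(p["R"]),np.array(p["t"])
    s=s or ctrl.read_state()
    R=Ro.from_euler('xyz',s["tool_rot"]).as_matrix(); T=np.eye(4);T[:3,:3]=R;T[:3,3]=s["eef_pos"]
    M=np.linalg.inv(T@np.array(p["T_tool_cam"])); return M[:3,:3],M[:3,3]
def proj(p,X,s=None):
    R,t=ext(p,s);f,cx,cy=K(p);c=R@np.array(X,float)+t
    return np.array([cx+f*c[0]/c[2],cy+f*c[1]/c[2]])
def ray(p,uv,s=None):
    R,t=ext(p,s);f,cx,cy=K(p);d=R.T@np.array([(uv[0]-cx)/f,(uv[1]-cy)/f,1]);o=-R.T@t
    return o,d/np.linalg.norm(d)
def onz(p,uv,z,s=None):
    o,d=ray(p,uv,s);return o+d*(z-o[2])/d[2]
def tri(rs):
    A=0;b=0
    for o,d in rs:
        P=np.eye(3)-np.outer(d,d);A=A+P;b=b+P@o
    return np.linalg.solve(A,b)
def st():
    s=ctrl.read_state();print(s["clock"],np.round(s["eef_pos"],1),np.round(s["tool_rot"],3),"F",np.round(s["force"],1),"w",round(float(s["width"]),1));return s
E
cat > a.py <<'E'
from h import *
s=st();print(Ro.from_euler('xyz',s["tool_rot"]).as_matrix().round(2))
for n in ["scene","top"]:
    p=get_image(n);cv2.imwrite(f"pics/{n}0.png",p["color"])
    R,t=ext(p);print(n,"cam at",(-R.T@t).round(),K(p))
    for k in ["card_stand","lever_ball","lever_hinge","card_edge","clip_rail","clip","clip_grip","clip_mouth","beaker","label_roll","front_bottle","side_bottle","funnel"]:
        print(k,[(np.round(r["position"]).astype(int).tolist(),round(r["conf"],2),proj(p,r["position"]).astype(int).tolist()) for r in nets.place_of(p,k)][:3])
p=get_image("wrist");cv2.imwrite("pics/wrist0.png",p["color"]);print(np.round(p["T_tool_cam"],2))
E
python3 a.py
```

```text
0.0 [ 211.5 -613.9  193.6] [-1.571  0.002 -1.239] F [-0.4  0.9 -0.4] w 85.4
[[ 0.33 -0.    0.95]
 [-0.95  0.    0.33]
 [-0.   -1.    0.  ]]
scene cam at [-275.  534.  918.] (np.float64(414.36495346645853), 328.3853085648087, 203.22396266224095)
card_stand [([440, 177, 5], 0.78, [321, 267]), ([576, 449, 2], 0.61, [216, 268])]
lever_ball [([608, 554, 140], 0.81, [165, 239]), ([534, 278, 99], 0.71, [274, 234])]
lever_hinge [([606, 554, 28], 0.91, [174, 267]), ([455, 287, 29], 0.7, [283, 272])]
card_edge [([574, 452, 141], 0.93, [206, 234]), ([532, 169, 102], 0.7, [310, 223])]
clip_rail [([514, -206, -2], 0.82, [414, 215]), ([536, 275, 97], 0.49, [275, 234])]
clip [([518, -220, 50], 0.61, [419, 201])]
clip_grip [([511, -222, 117], 0.62, [424, 186]), ([455, 283, 30], 0.49, [285, 271])]
clip_mouth [([513, -223, 48], 0.54, [420, 202])]
beaker [([374, 38, 1], 0.66, [374, 268])]
label_roll [([377, -51, 3], 0.58, [399, 257])]
front_bottle [([704, -32, 0], 0.51, [341, 197])]
side_bottle [([724, 294, 4], 0.49, [250, 220])]
funnel [([704, -292, -1], 0.42, [402, 178])]
top cam at [ 422.   84. 1156
[... 384 characters left out ...]
9, 141], 0.86, [175, 193]), ([528, 170, 101], 0.67, [283, 213])]
clip_rail [([510, -212, -3], 0.8, [415, 224])]
clip [([510, -222, 44], 0.66, [423, 223])]
clip_grip [([513, -220, 115], 0.78, [430, 220])]
clip_mouth [([510, -218, 51], 0.57, [422, 223])]
beaker []
label_roll [([375, -49, 4], 0.79, [361, 270]), ([509, -217, 48], 0.44, [422, 223]), ([445, 181, -1], 0.34, [281, 245])]
front_bottle [([700, -28, -2], 0.72, [352, 160])]
side_bottle [([723, 294, -1], 0.51, [246, 152])]
funnel [([702, -285, 1], 0.58, [439, 160]), ([444, 180, 1], 0.4, [282, 246])]
[[   1.      0.     -0.     -1.2 ]
 [   0.     -0.28    0.96 -180.57]
 [  -0.     -0.96   -0.28   72.13]
 [   0.      0.      0.      1.  ]]
```

View pics/scene0.png

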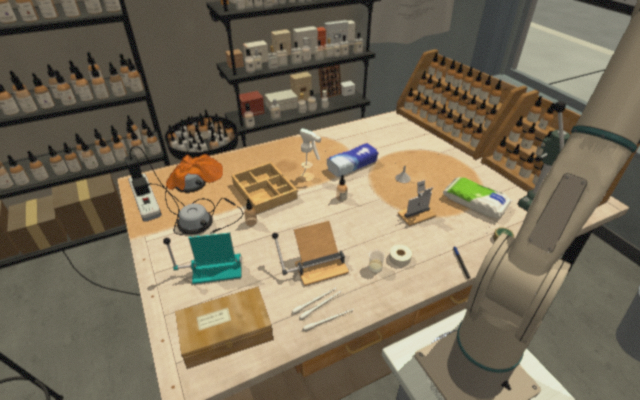

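View pics/top0.png

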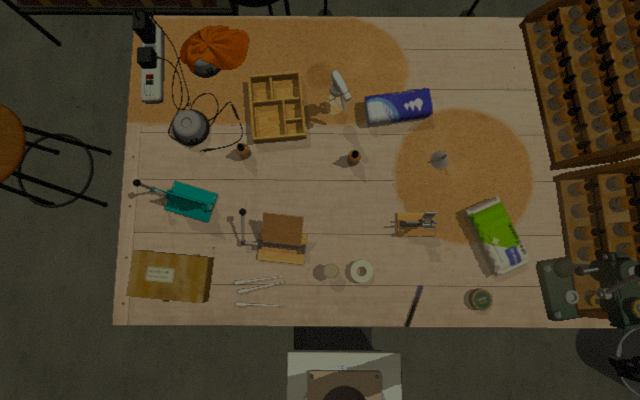

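```bash
python3 - <<'E'
import cv2,numpy as np
a=cv2.imread('pics/scene0.png');b=cv2.imread('pics/top0.png')
c=cv2.resize(a[190:310,140:360],None,fx=3.4,fy=3.4,interpolation=2)[:,:748]
cv2.imwrite('pics/crop_s.png',c)
cv2.imwrite('pics/crop_t.png',cv2.resize(b[150:270,110:330],None,fx=3.4,fy=3.4,interpolation=2))
d=np.hstack([cv2.resize(a[160:240,380:460],(390,390),interpolation=2),cv2.resize(b[185:265,380:460],(390,390),interpolation=2)])
cv2.imwrite('pics/crop_c.png',d)
E
```

```text
(no output)
```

View pics/crop_s.png

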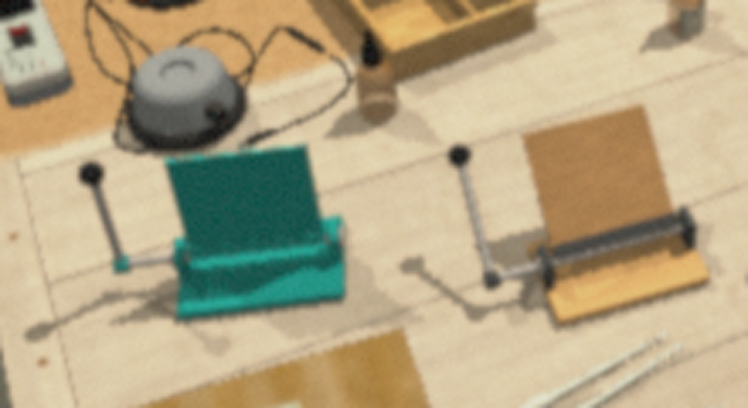

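View pics/crop_t.png

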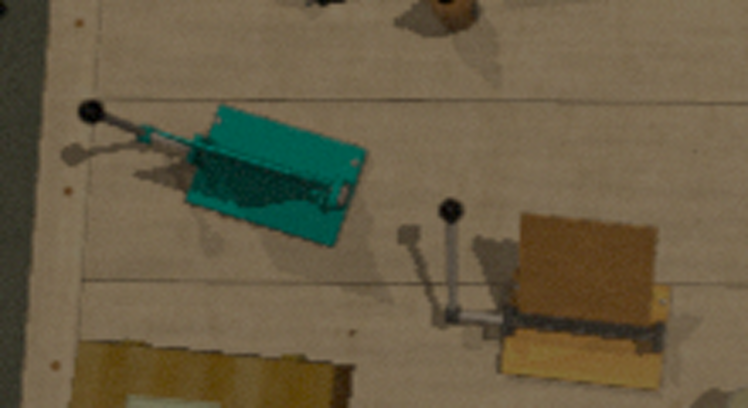

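View pics/crop_c.png

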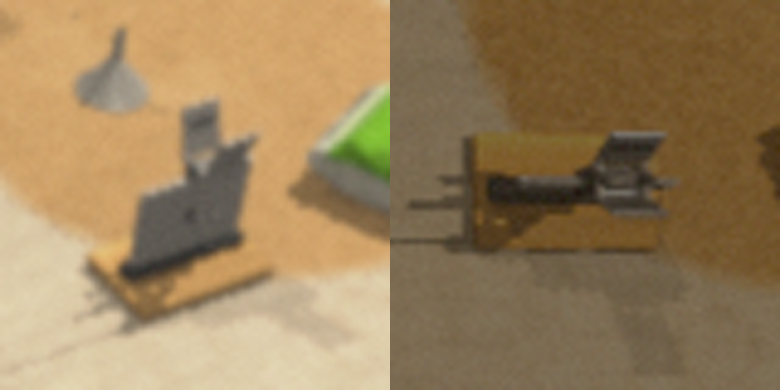

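Candidates for the stand are the turquoise one, scene (205,258), and the wooden one with brown card, scene (320,255). The wooden one fits the description; the turquoise one is the look-alike, and the crops confirm this. The clip sits on the right (-y) end of the rail, at top (424,222). Next I triangulate the key points.

```bash
cat > b.py <<'E'
from h import *
ps=get_image("scene");pt=get_image("top")
def T(a,b): 
    a=(np.array(a)+.5)/3.4-.5+[140,190]; b=(np.array(b)+.5)/3.4-.5+[110,150]
    x=tri([ray(ps,a),ray(pt,b)]); print(x.round(1),"reproj",(proj(ps,x)-a).round(1),(proj(pt,x)-b).round(1)); return x
ball=T((459,155),(451,211)); hin=T((491,277),(452,316))
c1=T((525,136),(521,213)); c2=T((640,107),(656,227))
print("lean",np.arctan2(*(ball-hin)[[0,2]]),"len",np.linalg.norm(ball-hin),"edge len",np.linalg.norm(c1-c2),"yaw",np.arctan2(*-(c1-c2)[[0,1]]*[1,-1]), (c1-c2))
mid=(c1+c2)/2;print("mid",mid)
def C(a,b):
    a=(np.array(a)+.5)/4.875-.5+[380,160]; b=(np.array(b)-[390,0]+.5)/4.875-.5+[380,185]
    x=tri([ray(ps,a),ray(pt,b)]); print(x.round(1),"reproj",(proj(ps,x)-a).round(1),(proj(pt,x)-b).round(1)); return x
C((184,107),(613,133));C((216,100),(664,134)) #far handle top
C((255,140),(664,214))
C((240,238),(600,200)) ;C((135,270),(490,193))
st()
E
python3 b.py
```

```text
[532.9 279.7 100.7] reproj [-0.3 -0.1] [0.3 0.2]
[452.1 288.2  36.6] reproj [-0.3 -0. ] [0.2 0.1]
[530.9 222.9 100.3] reproj [-0.9 -0.1] [0.8 0.5]
[521.6 117.4  97.7] reproj [-0.3 -0. ] [0.3 0.2]
lean 0.9005791884182226 len 103.49965077763083 edge len 105.94696904010242 yaw -0.08801265271672387 [  9.3098224  105.50495899   2.60597104]
mid [526.25654208 170.16462368  99.02363852]
[ 532.2 -206.   128.2] reproj [-0.7  0. ] [0.7 0.4]
[ 532.6 -233.9  124.4] reproj [-0.4  0. ] [0.4 0.3]
[ 489.8 -233.3  121.1] reproj [-0.4  0. ] [0.4 0.3]
[ 497.3 -232.1   32.4] reproj [-3.7  0. ] [3.5 2.5]
[ 506.3 -163.3   23.5] reproj [-1.3 -0. ] [1.2 0.8]
1.55 [ 211.7 -614.5  194.5] [-1.571  0.    -1.239] F [-0.3 -0.5 -0.3] w 85.2
```

step_arm(moves="0 -0.08 0 0 -0.95 0 1;0 -0.08 0 0 -0.95 0 1;0 -0.08 0 0 -0.95 0 1;0 -0.08 0 0 -0.95 0 1;0 -0.08 0 0 -0.95 0 1;0 -0.08 0 0 -0.95 0 1;0 -0.08 0 0 -0.95 0 1;0 -0.08 0 0 -0.95 0 1;0 -0.08 0 0 -0.95 0 1;0 -0.08 0 0 -0.95 0 1")

```text
clock: 2.55
eef_pos: [211.6, -614.6, 234.7]
tool_rot: [-1.571, 0.0, -0.095]
force: [-0.6, -0.2, 0.4]
width: 85.3
```

step_arm(moves="0.4 0 0.51 0 0 0 1;0.4 0 0.51 0 0 0 1;0.4 0 0.51 0 0 0 1;0.4 0 0.51 0 0 0 1;0.4 0 0.51 0 0 0 1;0.4 0 0.51 0 0 0 1;0.4 0 0.51 0 0 0 1;0.4 0 0.51 0 0 0 1;0.4 0 0.51 0 0 0 1;0.4 0 0.51 0 0 0 1;0.4 0 0.51 0 0 0 1;0.4 0 0.51 0 0 0 1;0 0 0 0 0 0 1")

```text
clock: 3.85
eef_pos: [485.2, -328.4, 234.9]
tool_rot: [-1.568, -0.003, -0.091]
force: [1.0, 0.1, -0.4]
width: 85.6
```

```bash
python3 - <<'E'
from h import *
s=st();p=get_image("wrist");cv2.imwrite("pics/w1.png",p["color"])
for k in ["clip_grip","clip_mouth","clip_rail"]:
    print(k,[(np.round(r["position"]).astype(int).tolist(),round(r["conf"],2),proj(p,r["position"],s).astype(int).tolist()) for r in nets.place_of(p,k)][:2])
E
```

```text
3.85 [ 485.2 -328.4  234.9] [-1.568 -0.003 -0.091] F [ 1.   0.1 -0.4] w 85.6
clip_grip [([514, -216, 117], 0.6, [343, 63])]
clip_mouth [([510, -218, 49], 0.72, [336, 73])]
clip_rail [([515, -206, 1], 0.91, [337, 68])]
```

View pics/w1.png

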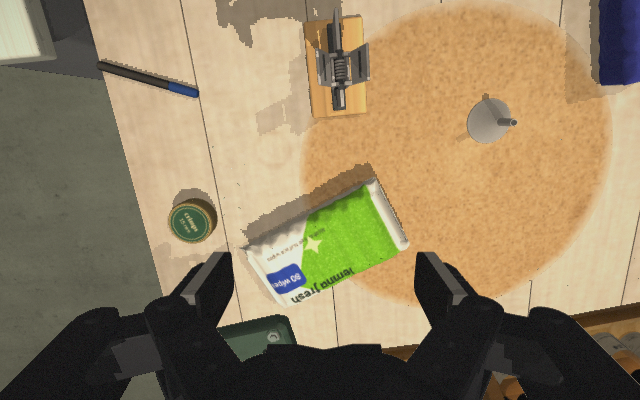

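```bash
python3 - <<'E'
from h import *
a=cv2.imread('pics/w1.png');cv2.imwrite('pics/w1c.png',cv2.resize(a[0:130,270:400],None,fx=4.6,fy=4.6,interpolation=2))
E
```

```text
(no output)
```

View pics/w1c.png

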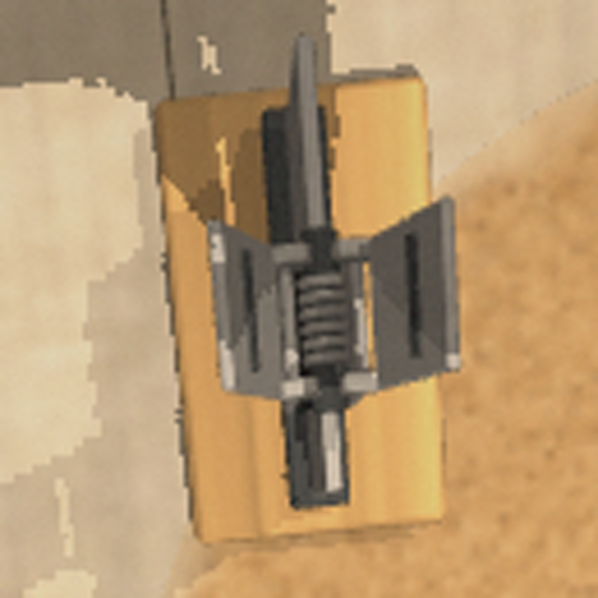

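```bash
python3 - <<'E'
from h import *
s=ctrl.read_state();p=get_image("wrist")
C=lambda u,z:onz(p,(np.array(u)+.5)/4.6-.5+[270,0],z,s)
L=[C(u,129) for u in [(211,225),(230,390),(453,200),(459,365)]]
print(np.round(L,1),"centre",np.mean(L,0).round(1))
for i,j in [(1,0),(3,2)]: d=L[i]-L[j]; print(np.arctan2(-(-d)[0],(-d)[1]))
F=[C(u,12) for u in [(195,543),(160,102),(440,522),(425,75)]];print(np.round(F,1),np.mean(F,0))
for i,j in [(1,0),(3,2)]: d=F[i]-F[j]; print(np.arctan2(-d[0],d[1]))
# pts on plate top z=85
print(C((303,40),85),C((335,495),85))
st()
E
```

```text
[[ 485.4 -211.6  129. ]
 [ 485.9 -240.3  129. ]
 [ 530.  -211.9  129. ]
 [ 529.4 -240.2  129. ]] centre [ 507.7 -226.   129. ]
0.01782319074810053
-0.020172836737723875
[[ 471.5 -269.5   12. ]
 [ 474.7 -161.2   12. ]
 [ 538.9 -270.7   12. ]
 [ 542.  -161.9   12. ]] [ 506.79061041 -215.83108514   12.        ]
-0.02923095277488332
-0.027942846795421705
[ 507.6159597  -171.26933319   85.        ] [ 506.69278122 -261.06672575   85.        ]
4.1 [ 479.7 -335.2  234.5] [-1.572e+00  1.000e-03 -1.010e-01] F [ 0.2 -0.7 -0.6] w 85.7
```

step_arm(moves="0 0 0.5 0 0 0 0.7;0 0 0.65 0 0 0 0.7;0 0 0.65 0 0 0 0.7;0 0 0.65 0 0 0 0.7;0 0 0.65 0 0 0 0.7;0 0 0.65 0 0 0 0.7;0 0 0.65 0 0 0 0.7;0 0 0.65 0 0 0 0.7;0 0 0.65 0 0 0 0.7;0 0 0.65 0 0 0 0.7;0 0 0.65 0 0 0 0.7;0 0 0.65 0 0 0 0.7;0 0 0.65 0 0 0 0.7;0 0 0.65 0 0 0 0.7;0 0 0.65 0 0 0 0.7;0 0 0.6 0 0 0 0.7;0 0 0.5 0 0 0 0.7;0 0 0.5 0 0 0 0.7;0 0 0.4 0 0 0 0.7;0 0 0 0 0 0 0.7")

```text
clock: 6.1
eef_pos: [538.1, 245.8, 234.5]
tool_rot: [-1.569, 0.0, -0.097]
force: [0.8, -0.5, -0.1]
width: 59.3
```

```bash
python3 - <<'E'
from h import *
s=st();p=get_image("wrist");cv2.imwrite("pics/w2.png",p["color"])
for k in ["lever_ball","lever_hinge","card_edge"]:
    print(k,[(np.round(r["position"]).astype(int).tolist(),round(r["conf"],2),proj(p,r["position"],s).astype(int).tolist()) for r in nets.place_of(p,k)][:2])
s=st()
E
```

```text
6.1 [538.1 245.8 234.5] [-1.569  0.    -0.097] F [ 0.8 -0.5 -0.1] w 59.3
lever_ball [([534, 283, 95], 0.69, [315, 148])]
lever_hinge [([455, 286, 27], 0.87, [254, 144])]
card_edge [([525, 168, 99], 0.59, [318, 251])]
6.3 [538.6 241.  234.4] [-1.572 -0.    -0.102] F [ 0.2 -0.5  0.1] w 59.7
```

View pics/w2.png

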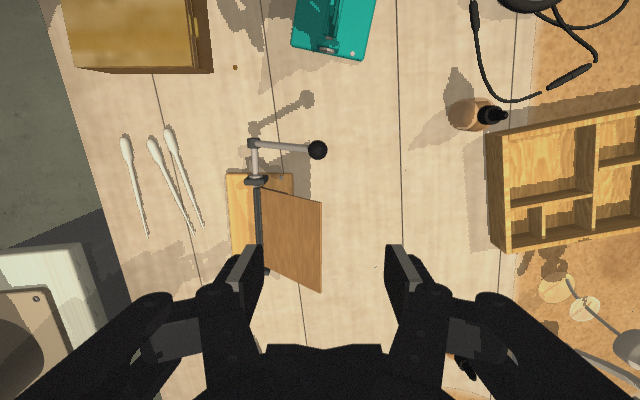

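step_arm(moves="-0.08 0 0.37 0 0 0 0.6;-0.08 0.3 0.37 0 0 0 0.6;0 0.5 0 0 0 0 0.6;0 0.5 0 0 0 0 0.6;0 0.5 0 0 0 0 0.6;0 0.5 0 0 0 0 0.6;0 0.3 0 0 0 0 0.6;0 0.2 0 0 0 0 0.6;0 0 0 0 0 0 0.6;0 0 0 0 0 0 0.6")

```text
clock: 7.3
eef_pos: [534.5, 280.6, 95.1]
tool_rot: [-1.57, -0.001, -0.1]
force: [-0.3, 0.8, 0.9]
width: 51.2
```

```bash
python3 - <<'E'
from h import *
s=st();p=get_image("wrist");cv2.imwrite("pics/w3.png",p["color"])
print([(np.round(r["position"]).astype(int).tolist(),round(r["conf"],2)) for r in nets.place_of(p,"lever_ball")][:2])
s=st()
E
```

```text
7.3 [534.5 280.6  95.1] [-1.57e+00 -1.00e-03 -1.00e-01] F [-0.3  0.8  0.9] w 51.2
[([534, 282, 95], 0.76)]
7.4 [534.7 281.2  95.6] [-1.57  -0.002 -0.099] F [ 0.4 -0.5 -0. ] w 51.4
```

View pics/w3.png

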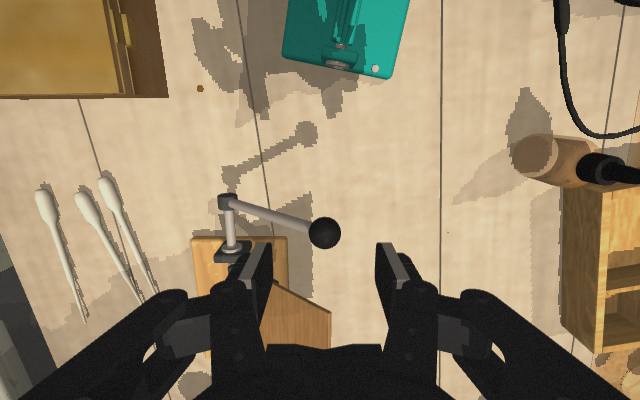

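```bash
python3 - <<'E'
from h import *
s=st();p=get_image("wrist")
print(onz(p,(325,232),100.5,s),onz(p,(325,232),95,s),proj(p,s["eef_pos"],s))
s2=dict(s);s2["eef_pos"]=[538.4,242.5,234.5]
print(onz(p,(318,150),100.5,s2))
E
```

```text
7.4 [534.7 281.2  95.6] [-1.57  -0.002 -0.099] F [ 0.4 -0.5 -0. ] w 51.4
[535.8621021  282.48261729 100.5       ] [535.67314186 280.26550269  95.        ] [323.37124813 231.16696416]
[536.45548637 277.56656159 100.5       ]
```

step_arm(moves="0 0.15 0 0 0 0 0.6;-0.3 0 0 0 0 0 0.6;-0.2 -0.16 0 0 0 0 0.6;-0.2 -0.16 0 0 0 0 0.6;-0.2 -0.12 0 0 0 0 0.6;-0.2 -0.11 0 0 0 0 0.6;-0.2 -0.06 0 0 0 0 0.6;-0.2 -0.06 0 0 0 0 0.6;-0.08 -0.02 0 0 0 0 0.6;0 0 0 0 0 0 0.5;0 0 0 0 0 0 0.5;0 0 0 0 0 0 0.45")

```text
clock: 8.65
eef_pos: [455.7, 288.6, 121.3]
tool_rot: [-1.571, -0.0, -0.1]
force: [-0.1, -0.4, 0.1]
width: 38.5
```

```bash
python3 - <<'E'
from h import *
s=st();p=get_image("wrist");cv2.imwrite("pics/w4.png",p["color"])
q=get_image("scene");cv2.imwrite("pics/s4.png",cv2.resize(q["color"][190:310,200:360],None,fx=4,fy=4,interpolation=2))
print(proj(p,[457,289,135],s))
E
```

```text
8.65 [455.7 288.6 121.3] [-1.571 -0.    -0.1  ] F [-0.1 -0.4  0.1] w 38.5
[325.4498375  239.04795412]
```

View pics/w4.png

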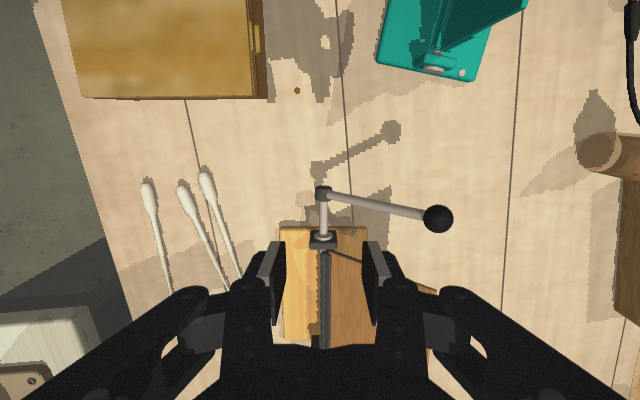

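View pics/s4.png

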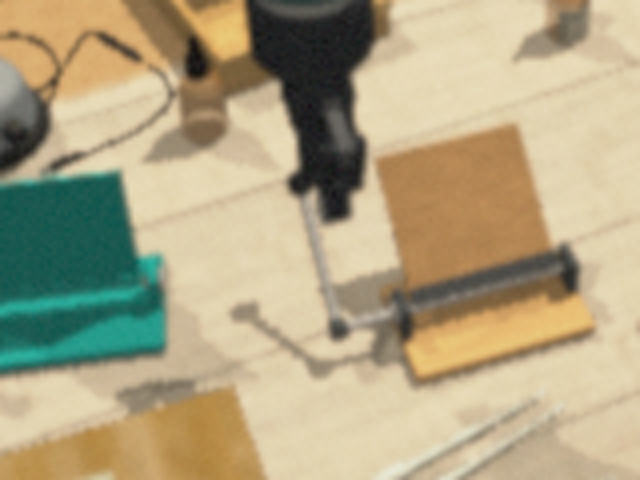

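```bash
python3 - <<'E'
from h import *
s=st();p=get_image("wrist")
Ti=np.linalg.inv(np.array(p["T_tool_cam"]));f,cx,cy=K(p)
def pt(x,y,z):
    c=Ti@[x,y,z,1];return [round(float(cx+f*c[0]/c[2])),round(float(cy+f*c[1]/c[2]))]
for w in [19,43]:
  for y in [0,-8,-13,-19,-30,-45]:
    print(w,y,[pt(w,y,z) for z in (11,0,-11)])
E
python3 - <<'E'
import cv2
a=cv2.imread('pics/w4.png');cv2.imwrite('pics/w4c.png',cv2.resize(a[200:360,230:430],None,fx=3.6,fy=3.6,interpolation=2))
E
```

```text
8.75 [455.6 288.6 121.3] [-1.571  0.    -0.1  ] F [-0.3 -0.  -0.6] w 38.3
19 0 [[354, 215], [354, 231], [353, 247]]
19 -8 [[355, 219], [355, 236], [354, 253]]
19 -13 [[356, 222], [356, 239], [355, 256]]
19 -19 [[357, 226], [357, 244], [356, 261]]
19 -30 [[359, 233], [359, 252], [358, 271]]
19 -45 [[363, 245], [362, 266], [361, 286]]
43 0 [[393, 215], [392, 231], [391, 247]]
43 -8 [[396, 219], [394, 236], [393, 253]]
43 -13 [[398, 222], [396, 239], [395, 256]]
43 -19 [[400, 226], [399, 244], [397, 261]]
43 -30 [[405, 233], [404, 252], [402, 271]]
43 -45 [[413, 245], [411, 266], [409, 286]]
```

View pics/w4c.png

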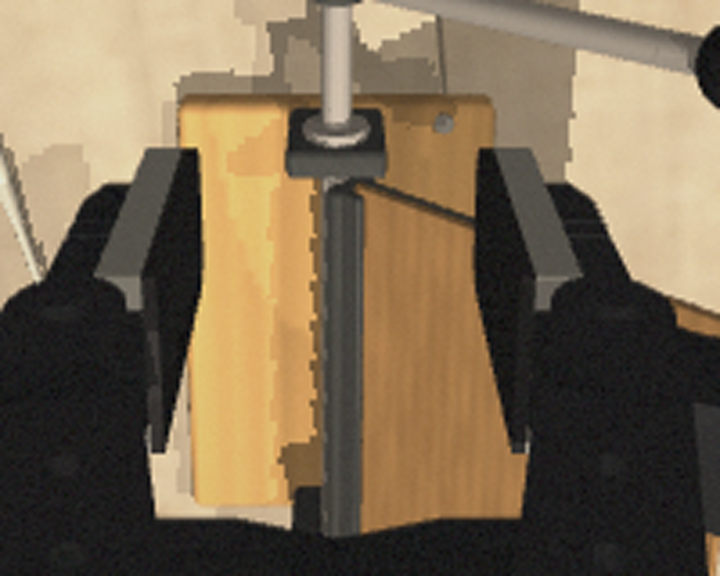

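```bash
python3 - <<'E'
from h import *
s=st();q=get_image("scene");t=get_image("top");cv2.imwrite("pics/t5.png",cv2.resize(t["color"][180:280,200:330],None,fx=5,fy=5,interpolation=2))
for z in (121,130,140,150,160): print(z,[((proj(q,[456+dx,288.6+dy,z])-[200,190])*4).round().tolist() for dx,dy in ((0,0),(0,-11),(24,0),(-24,0))], ((proj(t,[456,288.6,z])-[200,180])*5).round())
E
```

```text
8.8 [455.5 288.7 121.3] [-1.571  0.    -0.1  ] F [-0.1 -0.7 -1.1] w 38.3
121 [[325.0, 236.0], [341.0, 230.0], [312.0, 213.0], [339.0, 260.0]] [184. 301.]
130 [[324.0, 226.0], [340.0, 221.0], [311.0, 203.0], [338.0, 250.0]] [181. 301.]
140 [[323.0, 216.0], [339.0, 210.0], [310.0, 192.0], [337.0, 240.0]] [177. 300.]
150 [[322.0, 205.0], [338.0, 199.0], [309.0, 182.0], [337.0, 229.0]] [173. 300.]
160 [[321.0, 194.0], [337.0, 188.0], [308.0, 171.0], [336.0, 218.0]] [169. 299.]
```

View pics/t5.png

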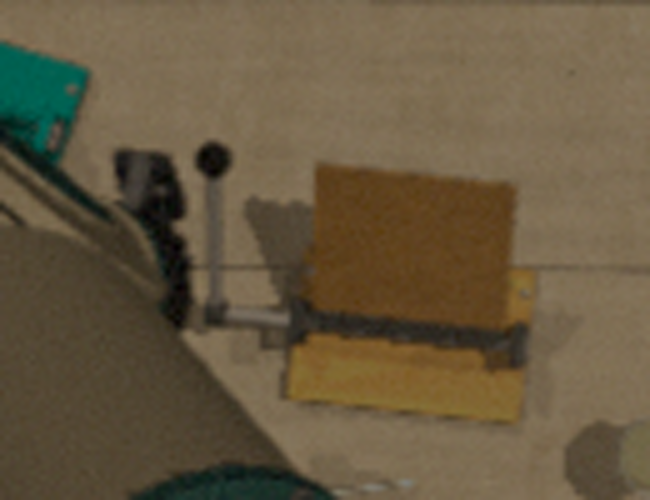

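The sweep missed: in both the wrist and scene views the fingertips sit about 37 mm higher than the reported TCP, so they passed over the ball. I'll shut the fingers in free space and calibrate the real tip.

step_arm(moves="0 0 0 0 0 0 0.25;0 0 0 0 0 0 0.25;0 0 0 0 0 0 0.25")

```text
clock: 9.2
eef_pos: [455.3, 288.8, 121.5]
tool_rot: [-1.571, -0.0, -0.099]
force: [-0.0, -0.0, -0.1]
width: 21.1
```

```bash
python3 - <<'E'
from h import *
s=st();p=get_image("wrist");q=get_image("scene")
a=cv2.resize(p["color"][200:360,230:430],(500,400),interpolation=2);b=cv2.resize(q["color"][190:310,200:360],(533,400),interpolation=2)[:,:300]
cv2.imwrite("pics/wq6.png",np.hstack([a,b]))
Ti=np.linalg.inv(np.array(p["T_tool_cam"]));f,cx,cy=K(p);print(f,cx,cy)
E
```

```text
9.2 [455.3 288.8 121.5] [-1.571 -0.    -0.099] F [-0.  -0.  -0.1] w 21.1
307.5675961320673 323.5042230451544 200.56437270014558
```

View pics/wq6.png

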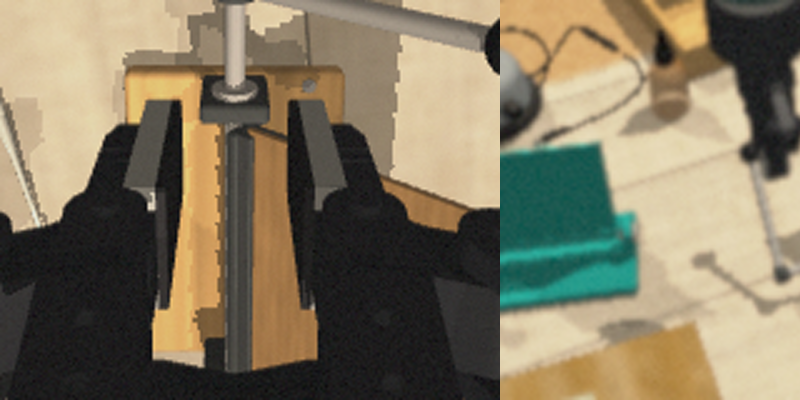

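step_arm(moves="0.4 0 0 0 0 0 0.6;0.4 0 0 0 0 0 0.6;0.4 0 0 0 0 0 0.6;0.4 0 0 0 0 0 0.6;0 0.3 0 0 0 0 0.6;0 0.4 0 0 0 0 0.6;0 0.4 0 0 0 0 0.6;0 0.24 0 0 0 0 0.6;0 0 0 0 0 0 0.6")

```text
clock: 10.2
eef_pos: [533.7, 280.2, 52.9]
tool_rot: [-1.573, 0.003, -0.099]
force: [0.0, 0.3, 0.0]
width: 51.7
```

```bash
python3 - <<'E'
from h import *
s=st();p=get_image("wrist");q=get_image("scene")
a=cv2.resize(p["color"][180:340,230:430],(500,400),interpolation=2);b=cv2.resize(q["color"][190:310,200:360],(533,400),interpolation=2)[:,:300]
cv2.imwrite("pics/wq7.png",np.hstack([a,b]))
E
```

```text
10.2 [533.7 280.2  52.9] [-1.573  0.003 -0.099] F [0.  0.3 0. ] w 51.7
```

View pics/wq7.png

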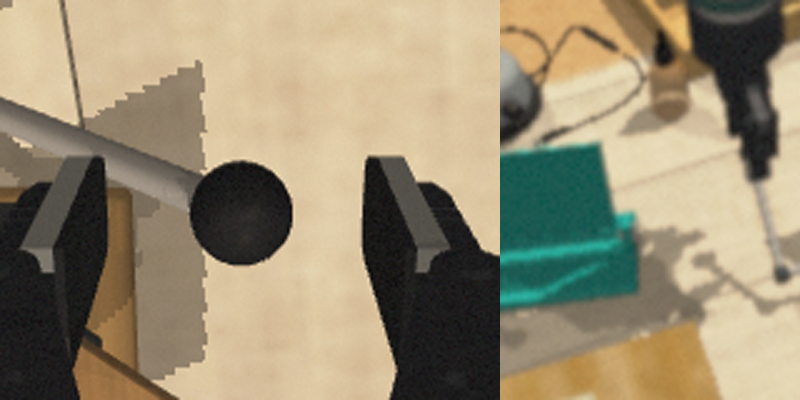

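step_arm(moves="-0.3 0 0 0 0 0 0.6;-0.2 -0.16 0 0 0 0 0.6;-0.2 -0.16 0 0 0 0 0.6;-0.2 -0.12 0 0 0 0 0.6;-0.2 -0.11 0 0 0 0 0.6;-0.2 -0.06 0 0 0 0 0.6;-0.2 -0.06 0 0 0 0 0.6;-0.06 -0.02 0 0 0 0 0.6;0 0 0 0 0 0 0.45;0 0 0 0 0 0 0.4")

```text
clock: 11.3
eef_pos: [457.2, 288.6, 88.8]
tool_rot: [-1.571, 0.0, -0.099]
force: [2.1, -0.1, 0.9]
width: 34.4
```

```bash
python3 - <<'E'
from h import *
s=st();p=get_image("wrist");q=get_image("scene")
a=cv2.resize(p["color"][180:340,230:430],(500,400),interpolation=2);b=cv2.resize(q["color"][190:310,200:360],(533,400),interpolation=2)[:,:300]
cv2.imwrite("pics/wq8.png",np.hstack([a,b]))
E
```

```text
11.3 [457.2 288.6  88.8] [-1.571  0.    -0.099] F [ 2.1 -0.1  0.9] w 34.4
```

View pics/wq8.png

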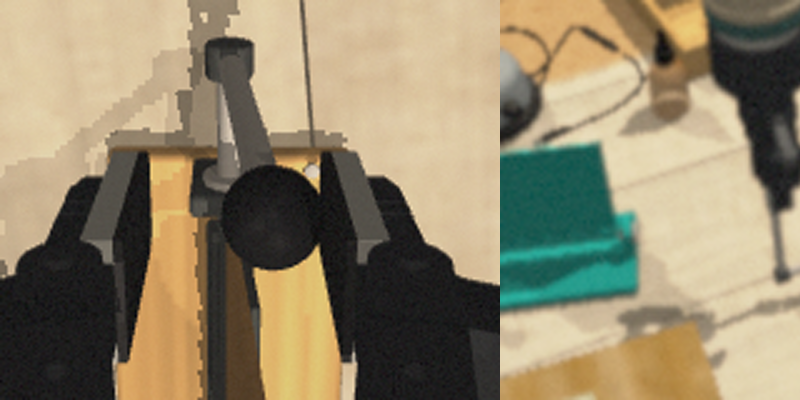

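step_arm(moves="-0.03 0 0 0 0 0 0.35;0 0 0 0 0 0 0.3;0 0 0 0 0 0 0.25;0 0 0 0 0 0 0.2;0 0 0 0 0 0 0.2;0 0 0 0 0 0 0.2;0 0 0 0 0 0 0.2")

```text
clock: 12.1
eef_pos: [455.7, 288.6, 89.0]
tool_rot: [-1.571, 0.0, -0.099]
force: [1.4, -1.7, 1.4]
width: 17.6
```

```bash
python3 - <<'E'
from h import *
s=st();p=get_image("wrist");q=get_image("scene")
a=cv2.resize(p["color"][180:340,230:430],(500,400),interpolation=2);b=cv2.resize(q["color"][190:310,200:360],(533,400),interpolation=2)[:,:300]
cv2.imwrite("pics/wq9.png",np.hstack([a,b]))
E
```

```text
12.1 [455.7 288.6  89. ] [-1.571  0.    -0.099] F [ 1.4 -1.7  1.4] w 17.6
```

View pics/wq9.png

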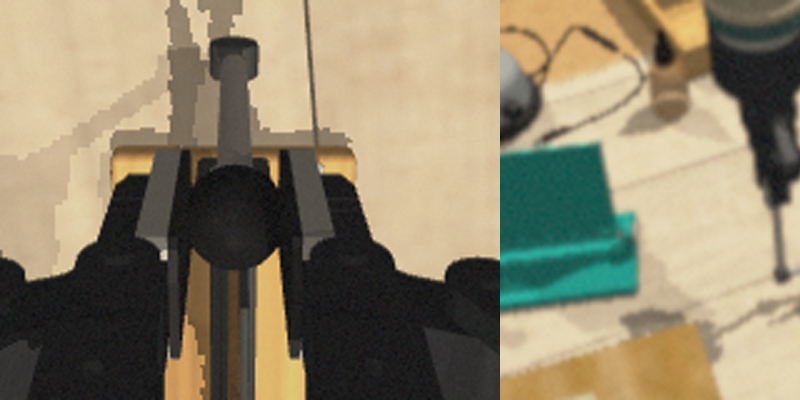

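step_arm(moves="0 0 0 0 0 0 0.5;0 0 0 0 0 0 0.5;0 0 0 0 0 0 0.5;0 -0.3 0 0 0 0 0.7;0 -0.5 0 0 0 0 0.8;0 -0.5 0 0 0 0 1;0 -0.4 -0.3 0 0 0 1;0 0 -0.5 0 0 0 1;0 0 -0.6 0 0 0 1;0 0 -0.5 0 0 0 1;0 0 0 0 0 0 1;0 0 0 0 0 0 1")

```text
clock: 13.4
eef_pos: [446.4, 194.1, 174.1]
tool_rot: [-1.57, -0.0, -0.1]
force: [0.9, -0.3, 0.1]
width: 85.1
```

```bash
python3 - <<'E'
from h import *
s=st();p=get_image("wrist");cv2.imwrite("pics/w10.png",p["color"]);q=get_image("scene");t=get_image("top")
b=cv2.resize(q["color"][190:310,230:360],(433,400),interpolation=2);c=cv2.resize(t["color"][180:280,220:310],(360,400),interpolation=2)
cv2.imwrite("pics/qt10.png",np.hstack([b,c]))
for n,im in (("w",p),("s",q),("t",t)):
  for k in ["lever_ball","lever_hinge","card_edge"]:
    print(n,k,[(np.round(r["position"]).astype(int).tolist(),round(r["conf"],2)) for r in nets.place_of(im,k)][:2])
st()
E
```

```text
13.4 [446.4 194.1 174.1] [-1.57 -0.   -0.1 ] F [ 0.9 -0.3  0.1] w 85.1
w lever_ball []
w lever_hinge [([454, 288, 28], 0.86)]
w card_edge [([445, 174, 138], 0.68)]
s lever_ball [([455, 285, 136], 0.97), ([608, 554, 138], 0.91)]
s lever_hinge [([456, 285, 30], 0.81), ([606, 554, 29], 0.71)]
s card_edge [([577, 451, 140], 0.8), ([446, 178, 139], 0.61)]
t lever_ball [([605, 551, 136], 0.67), ([511, -221, 114], 0.51)]
t lever_hinge [([603, 551, 27], 0.88)]
t card_edge [([577, 448, 140], 0.66), ([447, 180, 140], 0.44)]
14.0 [446.3 194.4 174. ] [-1.571  0.    -0.099] F [ 0.5  0.3 -0.9] w 85.3
```

View pics/w10.png

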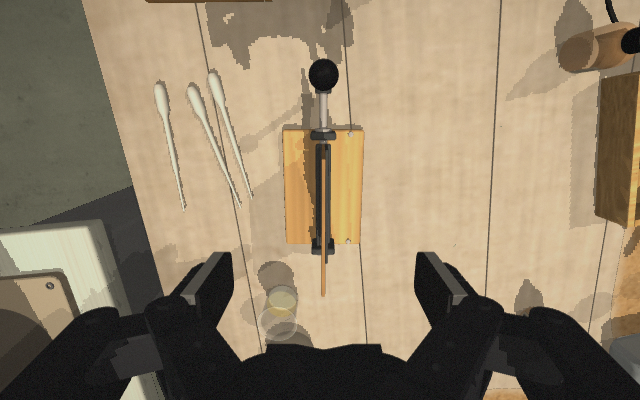

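View pics/qt10.png

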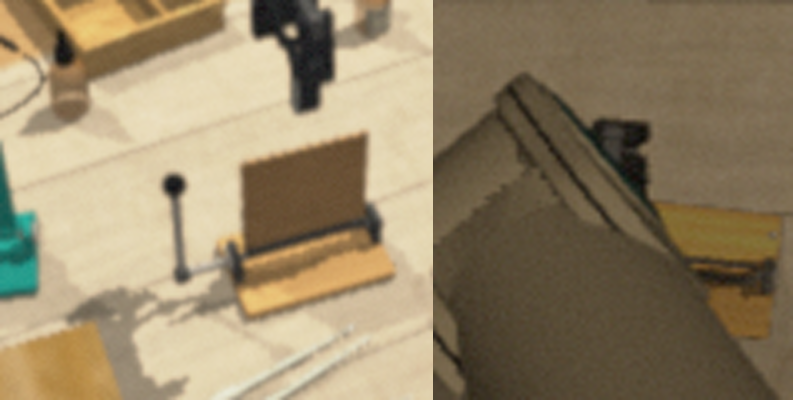

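```bash
cat > c.py <<'E'
from h import *
s=st();p=get_image("wrist")
b=onz(p,(323.5,76),135,s);e=onz(p,(323,296),140,s);h=onz(p,(323,136),30,s)
print(b,e,h)
d=(b-e)[:2];print("len (165)",np.linalg.norm(d),"yaw",np.arctan2(-d[0],d[1]))
u=d/np.linalg.norm(d);print("mid",b[:2]-110*u,e[:2]+55*u)
R=Ro.from_euler('xyz',s["tool_rot"]).as_matrix()
# foot corners z=12
for c in [(284,129),(364,130),(285,243),(361,243)]: print(onz(p,c,12,s).round(1))
E
python3 c.py
```

```text
14.0 [446.3 194.4 174. ] [-1.571  0.    -0.099] F [ 0.5  0.3 -0.9] w 85.3
[455.75952384 288.88689896 135.        ] [439.14148781 125.48740835 140.        ] [450.45908751 241.94381992  30.        ]
len (165) 164.2423595035204 yaw -0.10135340062881956
mid [444.62972779 179.45140362] [444.70638583 180.20515602]
[408.8 252.2  12. ]
[495.3 242.5  12. ]
[392.  118.8  12. ]
[483.4 109.7  12. ]
```

step_arm(moves="0.08 0 -0.3 0 0 0 1;0.14 0 -0.5 0 0 0 1;0.16 0 -0.6 0 0 0 1;0.16 0 -0.6 0 0 0 1;0.16 0 -0.6 0 0 0 1;0.16 0 -0.6 0 0 0 1;0.16 0 -0.6 0 0 0 1;0.16 0 -0.6 0 0 0 1;0.16 0 -0.6 0 0 0 1;0.16 0 -0.6 0 0 0 1;0.16 0 -0.6 0 0 0 1;0.16 0 -0.6 0 0 0 1;0.16 0 -0.6 0 0 0 1;0.14 0 -0.5 0 0 0 1;0.1 0 -0.4 0 0 0 1;0.09 0 -0.39 0 0 0 1;0 0 0 0 -0.67 0 1;0 0 0 0 0 0 1;0 0 0 0 0 0 1;0 0 0 0 0 0 1")

```text
clock: 16.05
eef_pos: [518.4, -248.9, 174.1]
tool_rot: [-1.571, -0.0, -0.019]
force: [-1.4, -0.5, -0.3]
width: 85.1
```

```bash
python3 - <<'E'
from h import *
s=st();p=get_image("wrist");cv2.imwrite("pics/w11.png",p["color"])
cv2.imwrite("pics/w11c.png",cv2.resize(p["color"][150:310,240:400],None,fx=3.7,fy=3.7,interpolation=2))
for k in ["clip_grip","clip_mouth","clip_rail"]:
    print(k,[(np.round(r["position"]).astype(int).tolist(),round(r["conf"],2),proj(p,r["position"],s).astype(int).tolist()) for r in nets.place_of(p,k)][:2])
st()
E
```

```text
16.05 [ 518.4 -248.9  174.1] [-1.571 -0.    -0.019] F [-1.4 -0.5 -0.3] w 85.1
clip_grip [([515, -218, 113], 0.67, [318, 166])]
clip_mouth [([511, -220, 46], 0.67, [315, 156])]
clip_rail [([516, -209, -2], 0.69, [320, 140])]
16.25 [ 518.4 -249.2  174.2] [-1.571 -0.    -0.018] F [-0.4  0.   1. ] w 85.3
```

View pics/w11.png

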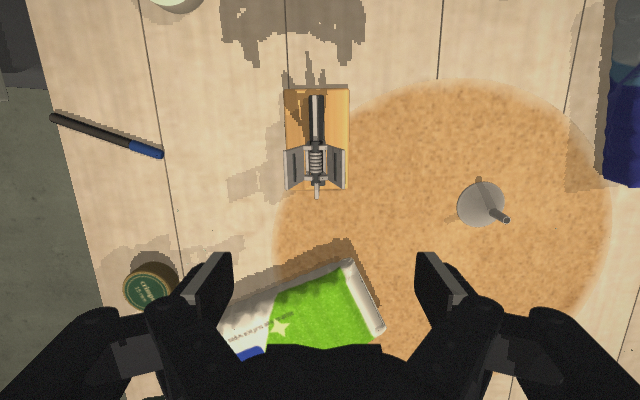

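View pics/w11c.png

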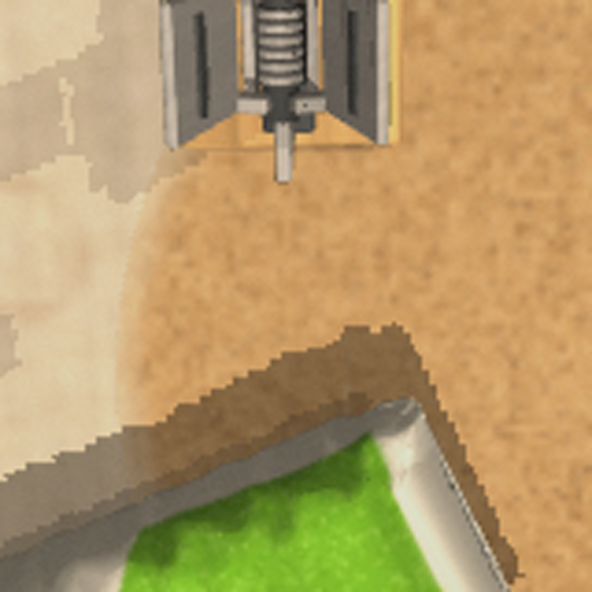

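```bash
python3 - <<'E'
from h import *
s=st();p=get_image("wrist")
im=p["color"][120:220,260:370];cv2.imwrite("pics/w12c.png",cv2.resize(im,None,fx=6,fy=6,interpolation=2))
L=[onz(p,u,130,s) for u in [(284.5,148),(287,190),(347,149),(344.8,188.5)]]
print(np.round(L,1),np.mean(L,0).round(1))
F=[onz(p,u,12,s) for u in [(284,86.5),(284.5,189),(349.5,86.5),(348,188)]];print(np.round(F,1),np.mean(F,0))
print(onz(p,(317,97),85,s),onz(p,(317.5,198),85,s))
E
```

```text
16.25 [ 518.4 -249.2  174.2] [-1.571 -0.    -0.018] F [-0.4  0.   1. ] w 85.3
[[ 491.2 -201.8  130. ]
 [ 491.4 -233.2  130. ]
 [ 536.5 -203.4  130. ]
 [ 534.9 -232.8  130. ]] [ 513.5 -217.8  130. ]
[[ 478.9 -151.2   12. ]
 [ 473.5 -261.8   12. ]
 [ 547.5 -152.5   12. ]
 [ 546.4 -261.9   12. ]] [ 511.574441   -206.84273468   12.        ]
[ 514.70823324 -165.31237531   85.        ] [ 513.03597372 -252.59336595   85.        ]
```

View pics/w12c.png

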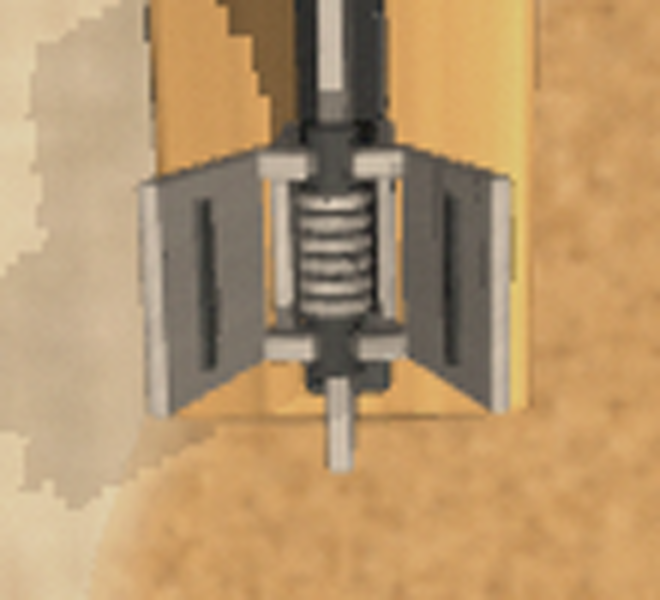

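step_arm(moves="-0.05 0 0.31 0 0 0 1;-0.055 0 0.31 0 0 0 1;0 0.3 0 0 0 0 1;0 0.5 0 0 0 0 1;0 0.5 0 0 0 0 1;0 0.4 0 0 0 0 1;0 0.3 0 0 0 0 1;0 0.2 0 0 0 0 1;0 0.15 0 0 0 0 1;0 0 0 0 0 0 1")

```text
clock: 17.3
eef_pos: [513.3, -217.6, 56.0]
tool_rot: [-1.57, 0.001, -0.018]
force: [-0.1, 0.3, 0.3]
width: 85.5
```

```bash
python3 - <<'E'
from h import *
s=st();p=get_image("wrist");q=get_image("scene");cv2.imwrite("pics/w13.png",p["color"])
cv2.imwrite("pics/s13.png",cv2.resize(q["color"][140:250,360:500],None,fx=4,fy=4,interpolation=2))
st()
E
```

```text
17.3 [ 513.3 -217.6   56. ] [-1.57e+00  1.00e-03 -1.80e-02] F [-0.1  0.3  0.3] w 85.5
17.4 [ 514.1 -218.3   57. ] [-1.571e+00 -1.000e-03 -1.800e-02] F [-0.2 -0.1  0.1] w 85.3
```

View pics/w13.png

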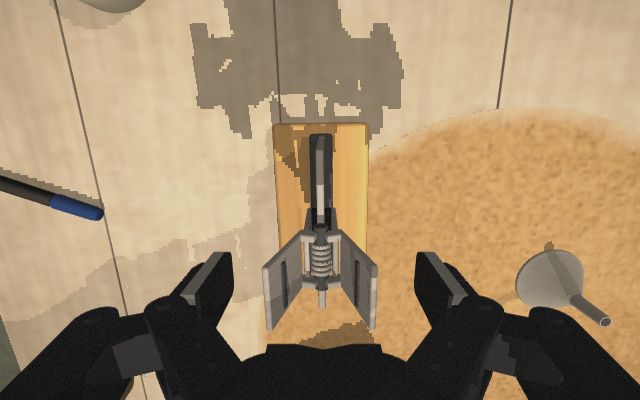

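View pics/s13.png

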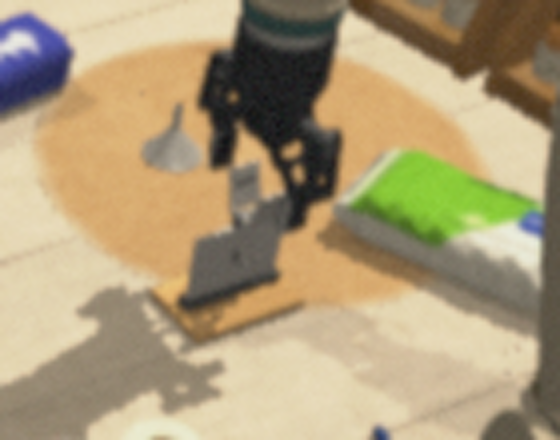

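step_arm(moves="-0.03 0 0 0 0 0 0.8;0 0 0 0 0 0 0.6;0 0 0 0 0 0 0.5;0 0 0 0 0 0 0.4;0 0 0 0 0 0 0.3;0 0 0 0 0 0 0.2;0 0 0 0 0 0 0.1;0 0 0 0 0 0 0.1;0 0 0 0 0 0 0.1")

```text
clock: 18.3
eef_pos: [512.7, -218.8, 58.4]
tool_rot: [-1.572, -0.001, -0.019]
force: [-3.1, 1.1, 13.3]
width: 19.7
```

```bash
python3 - <<'E'
from h import *
s=st();p=get_image("wrist");q=get_image("scene");cv2.imwrite("pics/w14.png",p["color"])
cv2.imwrite("pics/s14.png",cv2.resize(q["color"][140:250,360:500],None,fx=4,fy=4,interpolation=2))
st()
E
```

```text
18.3 [ 512.7 -218.8   58.4] [-1.572e+00 -1.000e-03 -1.900e-02] F [-3.1  1.1 13.3] w 19.7
18.4 [ 512.7 -218.8   58.3] [-1.572e+00 -1.000e-03 -1.900e-02] F [-2.4  0.3 13.3] w 19.9
```

View pics/w14.png

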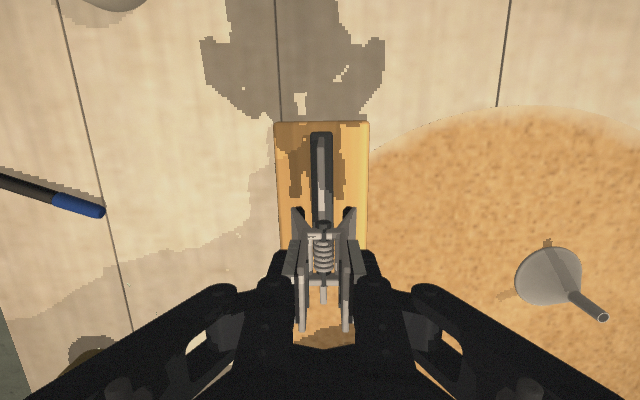

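View pics/s14.png

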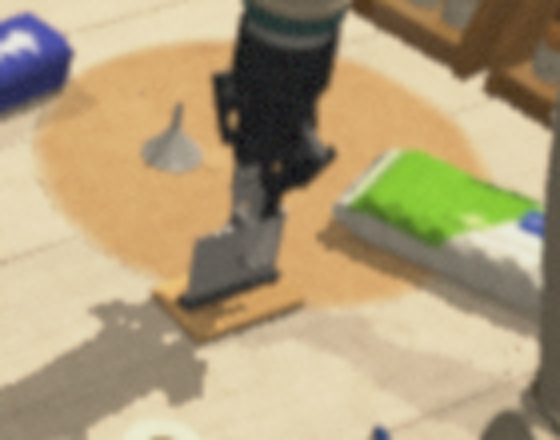

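step_arm(moves="0 -0.1 0 0 0 0 0.1;0 -0.2 0 0 0 0 0.1;0 -0.3 0 0 0 0 0.1;0 -0.4 0 0 0 0 0.1;0 -0.4 0 0 0 0 0.1;0 -0.4 0 0 0 0 0.1;0 -0.4 0 0 0 0 0.1;0 -0.3 0 0 0 0 0.1;0 -0.1 0 0 0 0 0.1;0 0 0 0 0 0 0.1;0 0 0 0 0 0 0.1;0 0 0 0 0 0 0.1")

```text
clock: 19.6
eef_pos: [511.5, -218.3, 185.6]
tool_rot: [-1.57, 0.002, -0.019]
force: [-0.8, -0.4, -0.2]
width: 19.8
```

```bash
python3 - <<'E'
from h import *
s=st();p=get_image("wrist");q=get_image("scene");cv2.imwrite("pics/w15.png",p["color"])
cv2.imwrite("pics/s15.png",cv2.resize(q["color"][140:250,360:500],None,fx=4,fy=4,interpolation=2))
for n,im in (("w",p),("s",q)):
  for k in ["clip_grip","clip_mouth"]:
    print(n,k,[(np.round(r["position"]).astype(int).tolist(),round(r["conf"],2)) for r in nets.place_of(im,k)][:2])
st()
E
```

```text
19.6 [ 511.5 -218.3  185.6] [-1.57   0.002 -0.019] F [-0.8 -0.4 -0.2] w 19.8
w clip_grip [([514, -217, 242], 0.62), ([374, -51, 2], 0.26)]
w clip_mouth []
s clip_grip [([514, -221, 248], 0.74)]
s clip_mouth [([512, -221, 175], 0.63)]
19.9 [ 512.1 -218.3  186.2] [-1.571  0.    -0.019] F [-1.  -0.7 -1.5] w 19.9
```

View pics/w15.png

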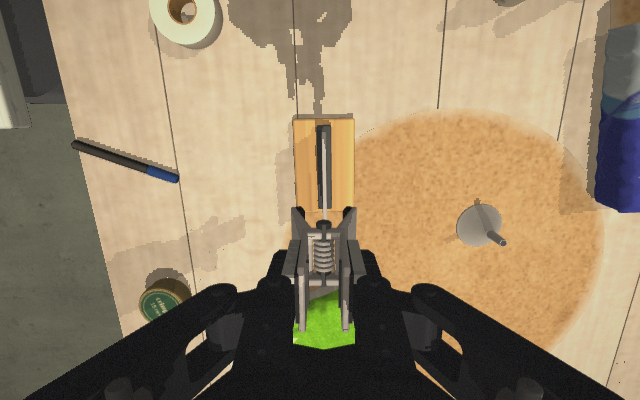

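View pics/s15.png

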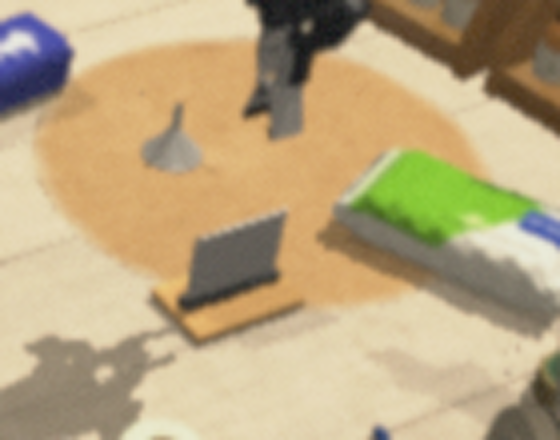

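step_arm(moves="0 0 0 0 0.68 0 0.1;-0.084 0 0.3 0 0 0 0.1;-0.112 0 0.4 0 0 0 0.1;-0.151 0 0.55 0 0 0 0.1;-0.151 0 0.55 0 0 0 0.1;-0.151 0 0.55 0 0 0 0.1;-0.151 0 0.55 0 0 0 0.1;-0.151 0 0.55 0 0 0 0.1;-0.151 0 0.55 0 0 0 0.1;-0.151 0 0.55 0 0 0 0.1;-0.151 0 0.55 0 0 0 0.1;-0.151 0 0.55 0 0 0 0.1;-0.151 0 0.55 0 0 0 0.1;-0.151 0 0.55 0 0 0 0.1;-0.151 0 0.55 0 0 0 0.1;-0.1 0 0.35 0 0 0 0.1;-0.036 0 0.136 0 0 0 0.1;0 0 0 0 0 0 0.1;0 0 0 0 0 0 0.1;0 0 0 0 0 0 0.1")

```text
clock: 21.9
eef_pos: [444.6, 178.2, 186.4]
tool_rot: [-1.572, 0.0, -0.102]
force: [-0.4, -0.3, -0.6]
width: 19.9
```

```bash
cat > d.py <<'E'
import sys
from h import *
n=sys.argv[1]
s=st();p=get_image("wrist");q=get_image("scene");t=get_image("top")
cv2.imwrite(f"pics/w{n}.png",p["color"])
b=cv2.resize(q["color"][190:300,240:350],(400,400),interpolation=2);c=cv2.resize(t["color"][190:280,230:320],(400,400),interpolation=2)
cv2.imwrite(f"pics/qt{n}.png",np.hstack([b,c]))
for nm,im in (("w",p),("s",q)):
  for k in ["clip_grip","clip_mouth","card_edge"]:
    print(nm,k,[(np.round(r["position"]).astype(int).tolist(),round(r["conf"],2)) for r in nets.place_of(im,k)][:2])
st()
E
python3 d.py 16
```

```text
21.9 [444.6 178.2 186.4] [-1.572  0.    -0.102] F [-0.4 -0.3 -0.6] w 19.9
w clip_grip [([456, 286, 26], 0.65), ([443, 174, 244], 0.62)]
w clip_mouth []
w card_edge [([446, 175, 138], 0.63)]
s clip_grip [([445, 175, 245], 0.82)]
s clip_mouth [([448, 175, 174], 0.76)]
s card_edge [([447, 179, 142], 0.83), ([578, 453, 136], 0.78)]
22.35 [444.5 179.5 186.5] [-1.571 -0.    -0.1  ] F [ 0.3  0.5 -0.2] w 19.7
```

View pics/w16.png

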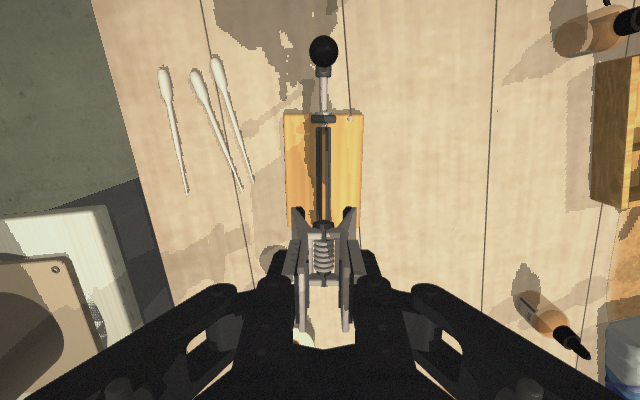

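View pics/qt16.png

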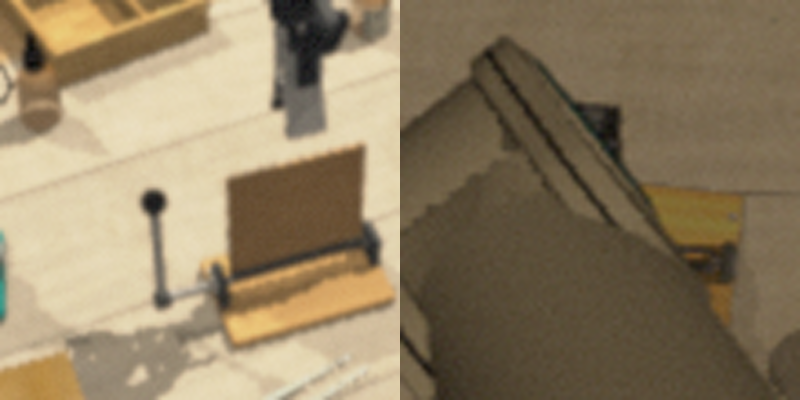

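step_arm(moves="0 0.15 0 0 0 0 0.1;0 0.15 0 0 0 0 0.1;0 0.15 0 0 0 0 0.1;0 0.12 0 0 0 0 0.1;0 0 0 0 0 0 0.1;0 0 0 0 0 0 0.1")

```text
clock: 22.95
eef_pos: [444.4, 179.7, 157.8]
tool_rot: [-1.571, 0.0, -0.1]
force: [0.1, 0.0, 0.0]
width: 19.5
```

```bash
python3 d.py 17
```

```text
22.95 [444.4 179.7 157.8] [-1.571  0.    -0.1  ] F [0.1 0.  0. ] w 19.5
w clip_grip [([444, 181, 215], 0.66)]
w clip_mouth []
w card_edge [([443, 176, 139], 0.55)]
s clip_grip [([446, 176, 219], 0.55)]
s clip_mouth [([444, 178, 151], 0.78)]
s card_edge [([445, 180, 138], 0.79), ([577, 452, 138], 0.72)]
23.4 [444.6 179.6 158.2] [-1.571 -0.    -0.1  ] F [-0.3  0.2 -0.4] w 19.8
```

View pics/w17.png

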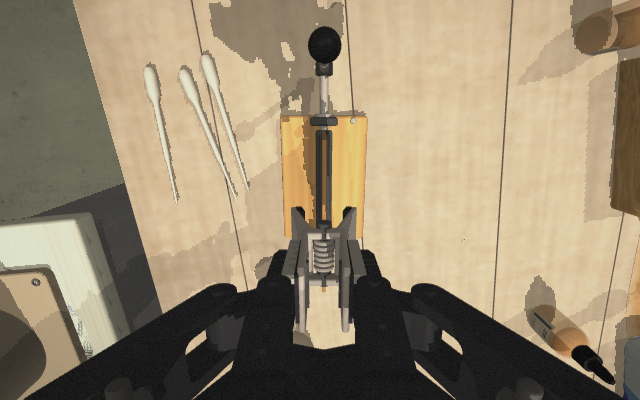

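View pics/qt17.png

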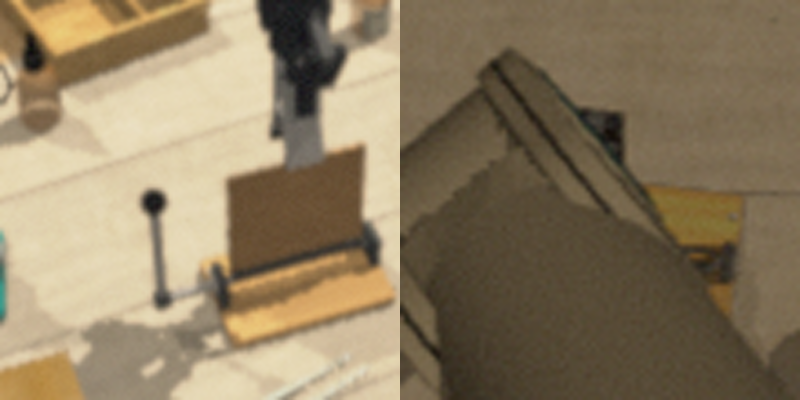

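step_arm(moves="0 0.1 0 0 0 0 0.1;0 0.14 0 0 0 0 0.1;0 0.14 0 0 0 0 0.1;0 0.12 0 0 0 0 0.1;0 0.08 0 0 0 0 0.1;0 0 0 0 0 0 0.1;0 0 0 0 0 0 0.1;0 0 0 0 0 0 0.1")

```text
clock: 24.2
eef_pos: [444.7, 179.8, 129.2]
tool_rot: [-1.57, -0.001, -0.1]
force: [0.8, -0.0, -0.3]
width: 20.0
```

```bash
python3 d.py 18; python3 - <<'E'
import cv2
a=cv2.imread('pics/w18.png');cv2.imwrite('pics/w18c.png',cv2.resize(a[90:350,260:390],None,fx=2.3,fy=2.3,interpolation=2))
E
```

```text
24.2 [444.7 179.8 129.2] [-1.57e+00 -1.00e-03 -1.00e-01] F [ 0.8 -0.  -0.3] w 20.0
w clip_grip []
w clip_mouth [([446, 181, 188], 0.23)]
w card_edge []
s clip_grip [([443, 176, 188], 0.79)]
s clip_mouth [([444, 178, 119], 0.56)]
s card_edge [([575, 453, 141], 0.78), ([446, 179, 141], 0.59)]
24.65 [444.5 179.6 129.1] [-1.571 -0.    -0.1  ] F [0.4 0.3 0.4] w 19.5
```

View pics/w18c.png

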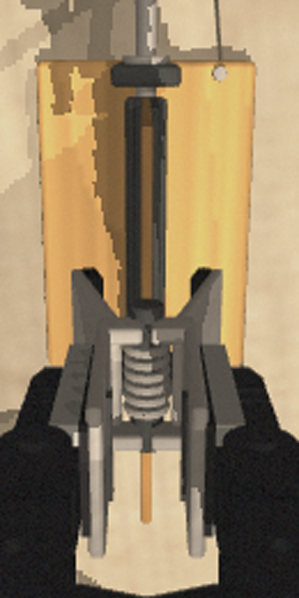

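View pics/qt18.png

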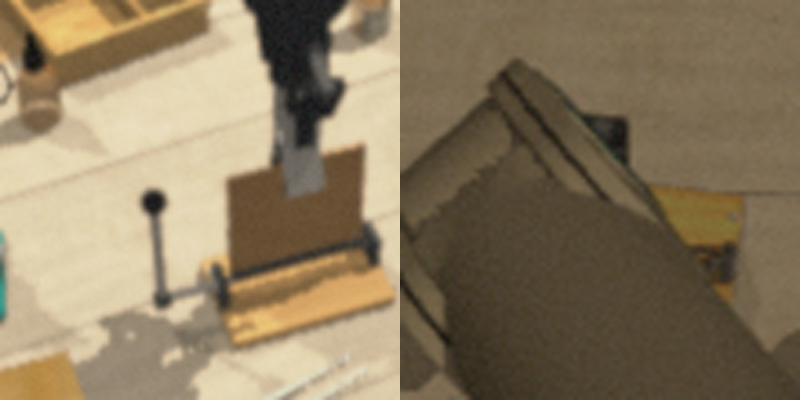

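The w18 views show the card edge (crop u≈147) midway between the jaws (87 and 205). The mouth is about 20 mm below the edge, the wrist force is about zero and the card is upright.

```bash
python3 - <<'E'
from h import *
st();print(ctrl.finish_job());st()
E
```

```text
24.65 [444.5 179.6 129.1] [-1.571 -0.    -0.1  ] F [0.4 0.3 0.4] w 19.5
the job is handed in; nothing more can be done
None
the job is handed in; nothing more can be done
```

I swung the lever until the card stood upright, squeezed the clip off its rail and lowered its open jaws over the middle of the card's top edge. I handed the job in at about 24.7 s with the clip still held open; no verdict is reported.

**Last checks, just before hand-in:**
- **Card:** upright as far as I could measure. After I let go of the ball it sat over the hinge line, and later pictures showed no change.
- **Clip:** the mouth is about 20 mm below the card edge and within about 2 mm of the edge's middle. The card runs midway between the open jaws, and the clip is in line with the edge to about 0.01 rad.
- **Force:** the wrist reads about zero, so I saw no sign of the clip touching the card.
- **Bystanders:** none of my moves went near them, and those that showed in the later pictures stood where they were. I did not re-measure each one.

**What went wrong or disagreed:**
- **Missed sweep:** my first pass at the lever went over the ball. The fingertips really sit about 40–50 mm behind the reported TCP, not at it. I measured this from the wrist and scene pictures, corrected for it and repeated the sweep.
- **Width reading:** the gripper read 17.6 mm on the 20 mm ball and 19.7 mm on the 22 mm squeezed handles, so it seems to read about 2 mm low. I judged the clip fully open from the pictures.

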